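# Uncap the reflectance reader and hold the pellet holder in its stops

## Robot

A 6-joint arm with a two-finger parallel gripper is mounted at the origin on a cart in front of the work surface, level with it; the furniture and walls round the work are solid. World frame = base frame: x ahead of the robot, y to its left, z up, the work surface at z = 0. Lengths are in m, angles in rad, forces in N, time in s.
With the tool pointing down it reaches from about 0.325 to 0.925 m from the base axis. Payload 3.1 kg.
Tool frame: the origin (TCP) lies midway between the tips of the shut fingers; the grasp point (between the pads) lies bot.grip_depth behind it (bot.grip_depth is the distance from the TCP to the grasp point, in m); z points along the fingers, y is the line along which they close (so a half turn about z gives the same grasp; the last joint's range is limited). The gripper opens to 85 mm and grips with 20 to 120 N. Pads are 22 mm wide; open, the fingers measure 114 mm over their backs; the gripper's body (76 mm by 85 mm) begins 54 mm behind the grasp point. The pads swing forward as they close: fully open they stand 13 mm farther back than shut.
Start: joints at [1.15, 0.217, 1.613, -0, 1.311, -0.112], TCP at [0.19, 0.595, 0.231] pointing down, gripper open.
Joint ranges: [-2.75, 2.75], [-0.78, 2.1], [0.31, 2.55], [-1.13, 4.27], [0.13, 2.63], [-2.58, 2.58]. Speed limits (rad/s): [2.79, 2.79, 3.14, 3.14, 3.14, 3.14].

## Interface

Orientations are given as a unit quaternion [x, y, z, w].
In Python, from bench import bot gives the robot as it stands.
- The arm moves only by the tool apply_moves, never from a script. Its argument "steps" is a list that holds one entry, the list of rows, each a list of 7 numbers: the turn, a rotation vector about the tool's x, y, z in rad, then the shift along the tool's x, y, z in mm, then the opening, from 0 (shut) to 1 (fully open). A call has exactly 8 rows; each row is the pose to reach, as a shift and turn from the pose commanded when the call began, along the tool's axes at that moment; what a row does not reach only later rows make up. A row lasts 1/8 s, in which the tool goes at most 62.5 mm and 10.7 degrees, less where a joint would pass 70% of its speed; a pose out of reach is approached as far as the arm can. A call with a gripper value outside its range is refused whole. The fingers move at their own pace and stop on an object; the grip force is fixed at half the most. Time passes only in rows, so rows that repeat a pose let the fingers close, or fill a call up. It gives the time, the measured TCP pose, the force, the opening and the grip force at its end, in the units of the state.
- bot.get_obs(): the state, without advancing time (a new reading comes with each control period).
- bot.snapshot(name): name is "scene" or "top" or "wrist"; returns a dict with "pixels" (400x640x3 uint8, blue, green, red), "K" (3x3 intrinsics, pixels), "distortion" ([k1, k2, p1, p2, k3] as OpenCV has them; the pictures are not rectified), "camera_from_world" (4x4, takes a point from world to camera coordinates). Camera axes: x right, y down, z forward; pixel columns grow to the right and rows downward; lengths in m; the calibration is good to about 2 mm. A picture is of the moment at which its call begins. There is no depth.
- bot.finish_job(): hands the job in; it is judged then, once.
Trained networks look in a picture, given as the dict that the camera call returned (one of the last four; its "shot" number tells which), for a name from the list of things; names that differ only in an ending like _2 or _b are one class to them, and where a whole thing is asked for, a point or a joint stands for the part that bears it (a point fixed in the world has none). Each returns a list of dicts, best first, with "confidence" (0 to 1); they miss things now and then, are a little off and sometimes report something else, mostly with a low value. They report only what shows in the picture. A call takes as long as a camera call. They do not tell look-alikes from the thing itself.
- bot.outline_of(picture, query): "mask" (400x640 bool, what is visible of it) and "box" ([left, top, width, height] in pixels, round what is visible of it).
The state is a dict: "t": time; "joints": joint angles; "dq": joint speeds; "tau": joint torques, N m; "ee_pos": TCP position; "tool_rot": TCP orientation; "force": force on the tool from outside, world axes, zero at the start; "moment": the same for the moment, N m; "finger_gap": finger opening in m; "gripper_force": force on a finger pad.
Only numpy, scipy, OpenCV 4.12 (cv2) and the standard library are available. Lean on these libraries where they do the work, as an engineer would, in place of code of your own. Each camera call takes 0.05 s, during which the arm holds its last target. There are 200 camera calls.

## Task

Take the red dust cap off the reader's measuring port: turn its wing anticlockwise (seen from above) until it stops, lift it straight out and lay it on the bench, clear of the reader. Then set the pellet holder flat on the deck over the open port and push it into the corner, one long side square against the side stop and one short side against the back stop, gently but so that it really bears on both. Finish while holding it there: keep gripping it and keep pressing it against both stops for the reading, and leave the other things on the bench where they stand.

Things in the scene. Friction and masses are not known exactly. Their poses are not given: they have to be found in the camera images.
- reader: bench reflectance reader (low white housing, dark level deck on top), 190 (its x) x 230 (its y) x 48 mm, fixed to the bench. Origin: centre of its underside on the bench; z up; +x points to its back edge, away from the control strip (display and keys) at the front edge; +y to its left. Deck 48 mm above the bench.
- port (a point): centre of the measuring port, at deck height, 30 mm along +x and 30 mm along +y from the reader's origin; axes as the reader's. The middle of the pellet holder lies over it when the holder bears on both stops. It is a bayonet socket flush with the deck: 21 mm square opening with a slot 13 x 41 mm along the reader's x (white ticks at its ends), plate 5 mm thick, hollow to 14 mm deep.
- back_stop: steel rail on the deck, 11 x 52 mm, 14 mm high, along the reader's y; its working face looks to the reader's -x and lies 32 mm behind (+x of) the port centre. Origin: centre of its foot, at deck height.
- side_stop: steel rail on the deck, 60 x 11 mm, 14 mm high, along the reader's x; its working face looks to the reader's -y and lies 26 mm to the left (+y) of the port centre. Origin: centre of its foot, at deck height.
- dust_cap: red dust cap in the port, about 60 g. Origin: centre of its flange's underside (deck height when seated); z up. Flange 46 mm across, 5 mm thick; neck 20 mm across. Below the flange an 18 mm stud, 11 mm long, with two lugs along the cap's x (36 mm tip to tip, 8 mm wide) that hook under the socket plate with 2 mm of play. It comes out only with its x along the reader's x (within about 6 degrees).
- wing (a point): middle of the dust cap's wing, 29 mm above the cap's origin, axes as the cap's. Wing 44 mm long (cap's x), 12 mm thick (cap's y), 26 mm high (16 to 42 mm above the origin). It starts 50 to 75 degrees clockwise from the reader's x (yaw to the reader -0.9 to -1.3 rad). Anticlockwise it turns freely, to a stop 3 to 6 degrees past the releasing direction.
- pellet_holder: aluminium block 64 (its x) x 52 (its y) x 20 mm, about 200 g, with a black bridge grip on top, on the bench left or right of the reader. Origin: centre of its underside; z up. The same either way round (half a turn). It rubs on deck and stops: press it (10 N) on the back stop first, then along that (15 N) to the side stop, with little load on the deck.
- grip (a point): middle of the holder's grip bar, 38 mm above the holder's origin, axes as the holder's. Bar 46 mm long (holder's x), 14 mm thick (its y), 20 mm high (28 to 48 mm above the origin), on two legs.
- jar: bystander: white jar with white cap, 45 mm across, 56 mm tall, origin at the centre of its foot; on the other side of the reader from the pellet holder
- die: bystander: pellet die, black and steel cylinder with a side nozzle and a plunger on top, 71 x 58 x 79 mm, origin at the centre of its foot
- mortar: bystander: grey-brown mortar bowl, 80 mm across, 25 mm tall, origin at the centre of its foot
- pestle: bystander: grey-brown pestle lying on the bench, 72 mm long, 18 mm thick, origin at the centre of its underside
- petri_dish: bystander: clear petri dish, 61 mm across, 15 mm tall, origin at the centre of its foot
Mind the look-alikes: they are no part of the job. Leave any brown or yellow look-alike of the pellet_holder alone.

How it is judged:
On the way, in this order (a step that is already met when the one before it is completed fails the run):
1. the dust cap is out of the socket, lifted clear of the deck (z of dust_cap in the frame of port above 0.025 m), for 0.1 s.
2. the dust cap lies on the bench clear of the reader, let go (height (world z) of dust_cap below 0.035 m and contact force between dust_cap and reader below 0.05 N and contact force between dust_cap and the fingers below 0.05 N and linear speed of dust_cap below 0.03 m/s), for 0.2 s.
At the end, for the whole second after the job is handed in: Cap at rest on the bench (origin below 35 mm), touching neither reader nor robot. Holder flat on the deck (2 mm, 0.05 rad), centre within 3 mm of the port centre, long axis within 0.05 rad of the reader's x, held by the fingers (over 2 N) and pressing each stop with over 1 N (all of step 2 and contact force between dust_cap and the arm below 0.05 N and z of pellet_holder in the frame of port between -0.002 and 0.002 m and horizontal distance between pellet_holder and port below 0.003 m and angle between the x axis of pellet_holder and the x axis of reader, either way round below 0.05 rad and angle between pellet_holder's own z axis and vertical below 0.05 rad and contact force between pellet_holder and back_stop above 1 N and contact force between pellet_holder and side_stop above 1 N and contact force between pellet_holder and the fingers above 2 N and linear speed of pellet_holder below 0.01 m/s); the arm keeps its last pose, push and grip.
It fails at once if the holder is rammed against a stop (more than 50 N) (contact force between pellet_holder and back_stop above 50 N or contact force between pellet_holder and side_stop above 50 N).
It fails at once if the dust cap is dropped on the bench (faster than 0.9 m/s near it) (height (world z) of dust_cap below 0.045 m and linear speed of dust_cap above 0.9 m/s).
It fails at once if a bystander (jar, die, mortar, pestle, petri dish) is shifted more than 20 mm (distance of any of jar, die, mortar, pestle, petri_dish from where it was at the start of the episode above 0.02 m).
It also fails if it takes over 72 s, if anything falls off the work surface, if the arm or the gripper's body presses on something with over 40 N, if the wrist force passes 120 N, or if a joint passes its speed limit or range.

## Working session

There is one attempt and no reset: what is moved stays moved. The work goes in short steps, Python scripts to look and compute and a tool call to move; the robot and the scene stay as the last step left them, time stands still between calls to the robot, and variables do not carry over. Pictures are saved under pics/ and viewed, at most 10 in all, crops included, and the job is handed in when it is done.

Besides the shell and the picture viewer there is one more tool, called by a JSON object that holds its "name" and its "arguments", one argument or row to a line. apply_moves: Moves the arm, as the interface text tells. Its arguments: {"type":"object","properties":{"steps":{"type":"array","items":{"type":"array","items":{"type":"array","items":{"type":"number"}}}}},"required":["steps"]}

```bash
mkdir -p pics; ls; cat > h.py <<'E'
import numpy as np, cv2
from bench import bot
from scipy.spatial.transform import Rotation as R
def ray(p,uv):
    n=cv2.undistortPoints(np.array(uv,float).reshape(-1,1,2),p["K"],np.array(p["distortion"])).reshape(-1,2)
    T=np.array(p["camera_from_world"]);Rm=T[:3,:3];t=T[:3,3]
    d=np.c_[n,np.ones(len(n))]@Rm
    return -Rm.T@t,d
def onz(p,uv,z):
    c,d=ray(p,uv); return c+d*((z-c[2])/d[:,2])[:,None]
def proj(p,X):
    T=np.array(p["camera_from_world"])
    return cv2.projectPoints(np.array(X,float).reshape(-1,3),cv2.Rodrigues(T[:3,:3])[0],T[:3,3],p["K"],np.array(p["distortion"]))[0].reshape(-1,2)
E
python3 - <<'E'
from h import *
print(bot.grip_depth, {k:np.round(v,3) for k,v in bot.get_obs().items()})
for n in ["scene","top"]:
    p=bot.snapshot(n); cv2.imwrite(f"pics/{n}0.png",p["pixels"])
    c,_=ray(p,[[320,200]]);print(n,c.round(3))
    for q in ["reader","dust_cap","pellet_holder","jar","back_stop","side_stop","die","mortar","pestle","petri_dish"]:
        for r in bot.outline_of(p,q)[:3]:
            ys,xs=np.nonzero(r["mask"]); print(q,round(r["confidence"],2),r["box"],xs.mean().round(1),ys.mean().round(1),onz(p,[[xs.mean(),ys.mean()]],0.02).round(3)[0] )
E
```

```text
pics
0.0187 {'t': np.float64(0.0), 'joints': array([ 1.15 ,  0.218,  1.615, -0.   ,  1.311, -0.112]), 'dq': array([-0.   , -0.001, -0.   ,  0.001,  0.   ,  0.001]), 'tau': array([ 1.0000e-03, -3.9684e+01, -3.0386e+01,  0.0000e+00,  1.0000e-02,
        0.0000e+00]), 'ee_pos': array([0.19 , 0.595, 0.23 ]), 'tool_rot': array([ 0.154,  0.988, -0.001, -0.   ]), 'force': array([ 0.088,  0.131, -0.47 ]), 'moment': array([ 0.025, -0.004, -0.005]), 'gripper_force': np.float64(0.0), 'finger_gap': np.float64(0.086)}
scene [-0.13   1.371  0.8  ]
reader 0.63 [275.8, 169.2, 44.4, 48.3] 299.5 195.1 [0.565 0.011 0.02 ]
dust_cap 0.64 [298.5, 176.7, 7.2, 13.0] 302.5 183.1 [ 0.596 -0.078  0.02 ]
pellet_holder 0.83 [360.0, 172.5, 24.8, 18.7] 371.2 181.4 [ 0.374 -0.182  0.02 ]
pellet_holder 0.7 [357.0, 154.5, 10.9, 13.4] 362.7 163.7 [ 0.456 -0.32   0.02 ]
jar 0.59 [286.4, 227.9, 11.5, 21.9] 293.1 236.8 [0.464 0.259 0.02 ]
back_stop 0.5 [288.7, 180.5, 10.7, 6.9] 292.8 183.4 [ 0.627 -0.062  0.02 ]
back_stop 0.32 [284.9, 228.0, 13.7, 22.8] 292.9 236.5 [0.466 0.258 0.02 ]
die 0.68 [298.6, 147.8, 14.8, 22.1] 
[... 537 characters left out ...]
.7] 460.3 221.8 [ 0.457 -0.315  0.02 ]
pellet_holder 0.56 [409.9, 187.3, 25.2, 26.6] 418.8 199.5 [ 0.519 -0.208  0.02 ]
jar 0.71 [232.2, 217.9, 17.9, 17.0] 238.1 226.3 [0.458 0.274 0.02 ]
back_stop 0.61 [331.0, 168.4, 17.1, 6.7] 339.3 173.0 [0.594 0.002 0.02 ]
side_stop 0.69 [421.0, 138.9, 29.1, 21.1] 432.4 147.6 [ 0.657 -0.249  0.02 ]
die 0.73 [418.6, 139.3, 32.6, 23.9] 433.0 148.2 [ 0.656 -0.251  0.02 ]
mortar 0.77 [232.4, 141.8, 30.9, 32.3] 247.5 157.9 [0.641 0.247 0.02 ]
pestle 0.56 [180.9, 165.4, 22.3, 14.0] 193.0 174.0 [0.601 0.395 0.02 ]
petri_dish 0.59 [288.5, 256.0, 23.3, 21.6] 299.6 265.8 [0.35  0.113 0.02 ]
petri_dish 0.29 [179.9, 166.1, 26.8, 15.9] 193.0 174.2 [0.6   0.395 0.02 ]
```

```bash
python3 - <<'E'
import cv2
a=cv2.imread("pics/top0.png")[110:300,160:500]
cv2.imwrite("pics/top0c.png",cv2.resize(a,(800,447),interpolation=cv2.INTER_CUBIC))
E
```

```text
(no output)
```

View pics/top0c.png

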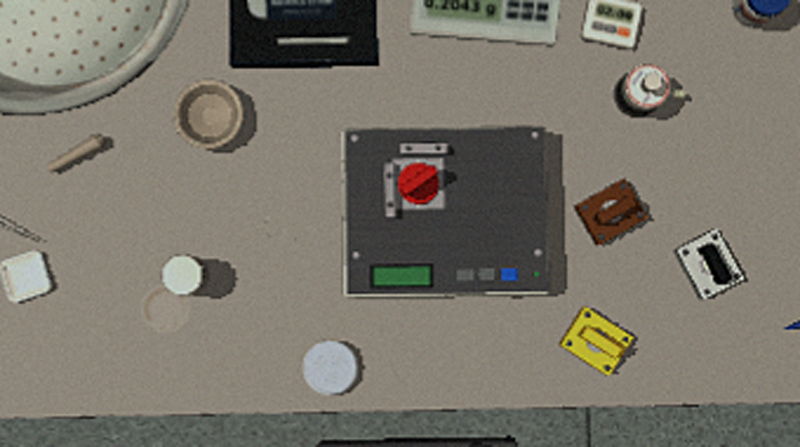

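The overhead picture shows the reader in the middle and the red cap at crop (420,183), with its wing running lower-left to upper-right. The aluminium holder with the black grip is at crop (712,263), about world (0.457,-0.315). The brown (612,212) and yellow (598,340) blocks are the look-alikes.

```bash
cat >> h.py <<'E'
def tool(yaw): # closing axis (tool y) at yaw, z down
    y=np.array([np.cos(yaw),np.sin(yaw),0]);z=np.array([0,0,-1.]);return np.c_[np.cross(y,z),y,z]
def to(pos,yaw=None,Rt=None):
    o=bot.get_obs();R0=R.from_quat(o["tool_rot"]).as_matrix()
    if Rt is None: Rt=tool(yaw)
    print("t",round(float(o["t"]),2),"at",o["ee_pos"].round(4),"closing yaw",round(float(np.arctan2(R0[1,1],R0[0,1])),4),"turn",R.from_matrix(R0.T@Rt).as_rotvec().round(3),"shift",(R0.T@(np.array(pos)-o["ee_pos"])*1000).round(1))
E
python3 - <<'E'
from h import *
p=bot.snapshot("wrist");o=bot.get_obs();R0=R.from_quat(o["tool_rot"]).as_matrix()
c,d=ray(p,[[320,200]]);print("cam in tool",(R0.T@(c-o["ee_pos"])).round(3),(R0.T@d[0]).round(3),"img right in tool",(R0.T@np.array(p["camera_from_world"])[0,:3]).round(2),p["K"][0][0])
to([0.45,0.02,0.30],0.67)
E
```

```text
cam in tool [ 0.079  0.001 -0.142] [-0.306 -0.019  0.952] img right in tool [0. 1. 0.] 331.6817308111123
t 1.15 at [0.1899 0.5955 0.2313] closing yaw 1.262 turn [ 0.    -0.     0.592] shift [-422.7 -469.2  -68.7]
```

{"name": "apply_moves", "arguments": {
  "steps": [
    [[0,0,0.07,-40,-35,-10,1],[0,0,0.14,-80,-70,-20,1],[0,0,0.2,-120,-105,-20,1],[0,0,0.3,-165,-145,-20,1],[0,0,0.4,-210,-185,-20,1],[0,0,0.5,-255,-225,-20,1],[0,0,0.59,-300,-265,-20,1],[0,0,0.59,-345,-305,-20,1]]
  ]
}}

```text
t: 2.15
ee_pos: [0.4268, 0.1984, 0.2518]
tool_rot: [0.435, 0.901, 0.001, 0.001]
force: [0.8, 0.6, 0.1]
finger_gap: 0.0852
gripper_force: 0.0
```

```bash
python3 - <<'E'
from h import *
to([0.535,0.02,0.23],0.67)
E
```

```text
t 2.15 at [0.4268 0.1984 0.2518] closing yaw 0.6716 turn [0.001 0.    0.002] shift [-207.   -26.3   21.8]
```

{"name": "apply_moves", "arguments": {
  "steps": [
    [[0,0,0,-45,-6,4,0.5],[0,0,0,-90,-12,8,0.5],[0,0,0,-135,-18,12,0.5],[0,0,0,-175,-22,16,0.5],[0,0,0,-200,-25,20,0.5],[0,0,0,-207,-26,22,0.5],[0,0,0,-207,-26,22,0.5],[0,0,0,-207,-26,22,0.5]]
  ]
}}

```text
t: 3.15
ee_pos: [0.534, 0.0228, 0.2294]
tool_rot: [0.434, 0.901, 0.0, -0.0]
force: [0.3, -0.3, -0.4]
finger_gap: 0.043
gripper_force: 0.0
```

```bash
python3 - <<'E'
from h import *
p=bot.snapshot("wrist");cv2.imwrite("pics/w1.png",p["pixels"]);np.save("w1.npy",p,allow_pickle=True)
for q,z in [("reader",.048),("dust_cap",.06),("back_stop",.062),("side_stop",.062),("wing",.09)]:
  for r in bot.outline_of(p,q)[:2]:
    m=r["mask"];ys,xs=np.nonzero(m);rc=cv2.minAreaRect(np.c_[xs,ys].astype(np.float32))
    b=onz(p,cv2.boxPoints(rc),z);print(q,round(r["confidence"],2),r["box"],"\n",b.round(4)[:,:2].tolist(),b.mean(0).round(4))
to([0.535,0.02,0.23],0.67)
E
```

```text
reader 0.74 [158.1, 49.0, 269.1, 271.6] 
 [[0.4116, -0.1279], [0.4332, 0.094], [0.6133, 0.0936], [0.6237, -0.1587]] [ 0.5204 -0.0247  0.048 ]
dust_cap 0.8 [309.5, 176.8, 46.3, 54.5] 
 [[0.5325, -0.0239], [0.5266, 0.0316], [0.5706, 0.0355], [0.5787, -0.0212]] [0.5521 0.0055 0.06  ]
back_stop 0.79 [334.2, 202.6, 42.1, 45.7] 
 [[0.5803, -0.0223], [0.5806, 0.0312], [0.5952, 0.0303], [0.5955, -0.0238]] [0.5879 0.0038 0.062 ]
side_stop 0.72 [318.6, 150.1, 53.7, 48.6] 
 [[0.5146, 0.0352], [0.5146, 0.047], [0.5741, 0.0473], [0.5747, 0.035]] [0.5445 0.0411 0.062 ]
wing 0.78 [307.2, 179.3, 46.0, 53.0] 
 [[0.5282, -0.0117], [0.5231, 0.0366], [0.5615, 0.04], [0.5684, -0.0093]] [0.5453 0.0139 0.09  ]
t 3.45 at [0.5343 0.0223 0.2295] closing yaw 0.6728 turn [0.    0.    0.003] shift [-2.3 -0.9 -0.5]
```

View pics/w1.png

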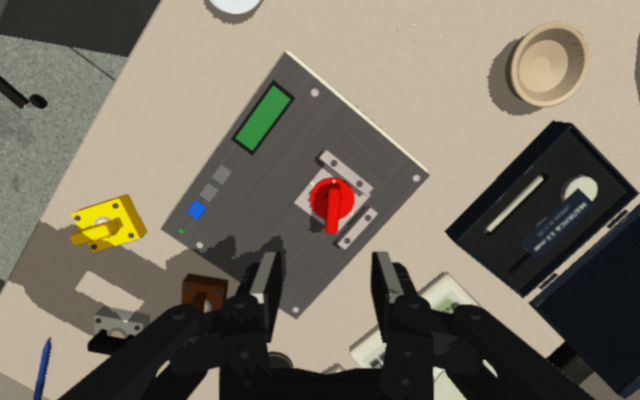

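The wrist view shows the deck corners at about (287,52), (428,174), (297,317) and (163,229). The cap is at (332,200) with the wing almost vertical in the picture, so it lies along the tool's x. The stops are at (345,170) and (357,228).

```bash
python3 - <<'E'
from h import *
p=np.load("w1.npy",allow_pickle=True).item()
c=onz(p,[[287,52],[428,174],[297,317],[163,229]],.048)[:,:2];print(c.round(4).tolist(),c.mean(0).round(4))
im=p["pixels"][140:260,280:400];cv2.imwrite("pics/w1c.png",cv2.resize(im,(600,600),interpolation=cv2.INTER_CUBIC))
for x,y in [(0.548,0.008)]:
  for z in (.048,.053,.09): print(z,proj(p,[[x,y,z]]).round(1))
E
```

```text
[[0.4355, 0.0911], [0.6127, 0.0889], [0.6129, -0.1288], [0.4351, -0.1296]] [ 0.5241 -0.0196]
0.048 [[327.  195.7]]
0.053 [[327.  197.2]]
0.09 [[327.1 209.5]]
```

View pics/w1c.png

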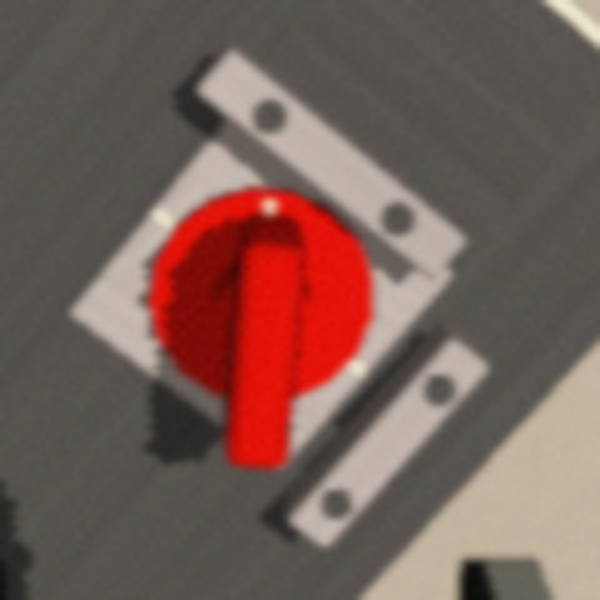

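```bash
python3 - <<'E'
from h import *
p=np.load("w1.npy",allow_pickle=True).item()
f=lambda l,z: onz(p,np.array(l)/5+[279.6,139.6],z)[:,:2]
t=f([[162,215],[357,370]],.048);print("ticks",t.round(4).tolist(),t.mean(0).round(4),np.arctan2(*(t[1]-t[0])[::-1]))
b=f([[455,338],[490,368],[325,548],[290,520]],.062);print("back",b.round(4).tolist(),b.mean(0))
b=f([[197,88],[235,48],[467,240],[430,276]],.062);print("side",b.round(4).tolist(),b.mean(0))
w=f([[247,245],[300,245],[288,467],[228,467]],.09);d=w[2]+w[3]-w[0]-w[1];print("wing",w.round(4).tolist(),w.mean(0),np.arctan2(d[1],d[0]),np.hypot(*d)/2)
print("flange",f([[261,295]],.053))
E
```

```text
ticks [[0.5276, 0.0094], [0.5796, 0.0084]] [0.5536 0.0089] -0.0184408432374586
back [[0.5863, 0.029], [0.5959, 0.0286], [0.5955, -0.0223], [0.5858, -0.0219]] [0.59088475 0.00333552]
side [[0.5157, 0.0363], [0.5166, 0.0466], [0.575, 0.0456], [0.5741, 0.0356]] [0.545361   0.04101031]
wing [[0.5372, 0.0243], [0.5445, 0.0301], [0.5697, -0.0041], [0.561, -0.011]] [0.55308106 0.00981188] -0.9560565578604406 0.04255646205376457
flange [[0.55272202 0.00986004]]
```

```bash
python3 - <<'E'
from h import *
to([0.5535,0.0096,0.13],0.615)
E
```

```text
t 3.45 at [0.5343 0.0223 0.2295] closing yaw 0.6728 turn [0.    0.    0.058] shift [-21.9   7.   99.5]
```

{"name": "apply_moves", "arguments": {
  "steps": [
    [[0,0,0.058,-12,4,40,0.3],[0,0,0.058,-22,7,80,0.3],[0,0,0.058,-22,7,110,0.3],[0,0,0.058,-22,7,130,0.3],[0,0,0.058,-22,7,145,0.3],[0,0,0.058,-22,7,155,0.3],[0,0,0.058,-22,7,163,0.3],[0,0,0.058,-22,7,165,0.3]]
  ]
}}

```text
t: 4.45
ee_pos: [0.5537, 0.009, 0.0642]
tool_rot: [0.46, 0.888, -0.0, -0.0]
force: [0.0, 0.1, -0.1]
finger_gap: 0.0259
gripper_force: 0.0
```

```bash
python3 - <<'E'
from h import *
to([0.5535,0.0096,0.06],0.615)
p=bot.snapshot("wrist");cv2.imwrite("pics/w2.png",cv2.resize(p["pixels"][170:400,200:440],(600,575)))
E
```

```text
t 4.45 at [0.5537 0.009  0.0642] closing yaw 0.614 turn [-0.    -0.    -0.001] shift [0.6 0.2 4.2]
```

View pics/w2.png

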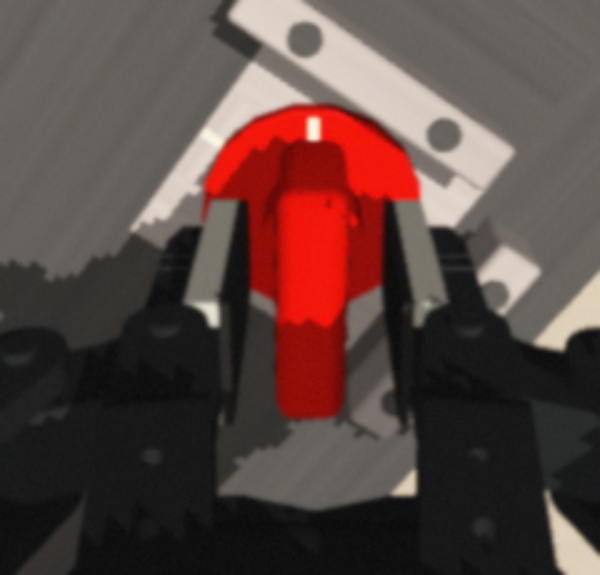

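The wing (crop x 278–345) stands upright and centred between the pads, so I'm closing and turning.

{"name": "apply_moves", "arguments": {
  "steps": [
    [[0,0,0,0,0,3,0.3],[0,0,0,0,0,3,0],[0,0,0,0,0,3,0],[0,0,0,0,0,3,0],[0,0,0,0,0,3,0],[0,0,0,0,0,3,0],[0,0,-0.1,0,0,3,0],[0,0,-0.2,0,0,3,0]]
  ]
}}

```text
t: 5.5
ee_pos: [0.5542, 0.0089, 0.0618]
tool_rot: [0.368, 0.93, 0.0, 0.001]
force: [0.5, -0.7, 3.9]
finger_gap: 0.0159
gripper_force: 58.9
```

```bash
python3 - <<'E'
from h import *
print(bot.get_obs()["moment"]);to([0.5535,0.0096,0.06],1.58)
E
```

```text
[-0.00839368  0.01100784 -0.0787652 ]
t 5.5 at [0.5542 0.0089 0.0618] closing yaw 0.817 turn [ 0.     0.001 -0.763] shift [ 1.  -0.   1.8]
```

{"name": "apply_moves", "arguments": {
  "steps": [
    [[0,0,-0.12,0,0,0,0],[0,0,-0.24,0,0,0,0],[0,0,-0.36,0,0,0,0],[0,0,-0.48,0,0,0,0],[0,0,-0.6,0,0,0,0],[0,0,-0.7,0,0,0,0],[0,0,-0.76,0,0,0,0],[0,0,-0.76,0,0,0,0]]
  ]
}}

```text
t: 6.5
ee_pos: [0.5542, 0.009, 0.0618]
tool_rot: [-0.001, 1.0, -0.0, 0.001]
force: [0.2, 0.6, 5.1]
finger_gap: 0.0152
gripper_force: 59.0
```

```bash
python3 - <<'E'
from h import *
print(bot.get_obs()["moment"]);to([0.5535,0.0096,0.06],1.58)
p=bot.snapshot("wrist");cv2.imwrite("pics/w3.png",cv2.resize(p["pixels"][170:400,200:440],(600,575)))
E
```

```text
[ 0.03911767 -0.05309583  0.05663418]
t 6.5 at [0.5542 0.009  0.0618] closing yaw 1.5734 turn [-0.     0.001 -0.007] shift [0.7 0.6 1.8]
```

View pics/w3.png

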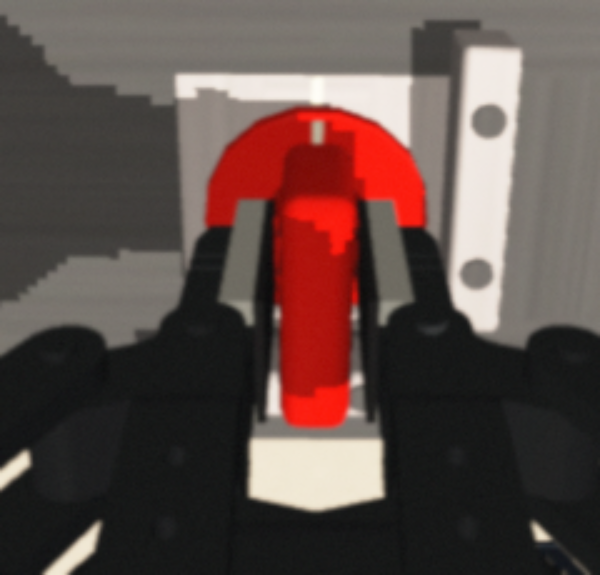

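{"name": "apply_moves", "arguments": {
  "steps": [
    [[0,0,0,0,0,-3,0],[0,0,0,0,0,-7,0],[0,0,0,0,0,-12,0],[0,0,0,0,0,-20,0],[0,0,0,0,0,-35,0],[0,0,0,0,0,-55,0],[0,0,0,0,0,-70,0],[0,0,0,0,0,-80,0]]
  ]
}}

```text
t: 7.55
ee_pos: [0.5542, 0.0089, 0.143]
tool_rot: [-0.002, 1.0, -0.0, 0.001]
force: [0.2, -0.5, -1.3]
finger_gap: 0.0154
gripper_force: 58.6
```

{"name": "apply_moves", "arguments": {
  "steps": [
    [[0,0,0,4,30,0,0],[0,0,0,8,70,0,0],[0,0,0,14,110,0,0],[0,0,0,14,145,0,0],[0,0,0,14,163,10,0],[0,0,0,14,166,35,0],[0,0,0,14,166,60,0],[0,0,0,14,166,75,0]]
  ]
}}

```text
t: 8.55
ee_pos: [0.5378, 0.1743, 0.0641]
tool_rot: [-0.001, 1.0, -0.001, -0.002]
force: [-0.2, 0.3, -0.9]
finger_gap: 0.0152
gripper_force: 58.7
```

```bash
python3 - <<'E'
from h import *
to([0.54,0.175,0.026],1.573)
p=bot.snapshot("wrist");cv2.imwrite("pics/w4.png",p["pixels"])
E
```

```text
t 8.55 at [0.5378 0.1743 0.0641] closing yaw 1.5738 turn [-0.001 -0.003  0.001] shift [-2.4  0.8 38.1]
```

View pics/w4.png

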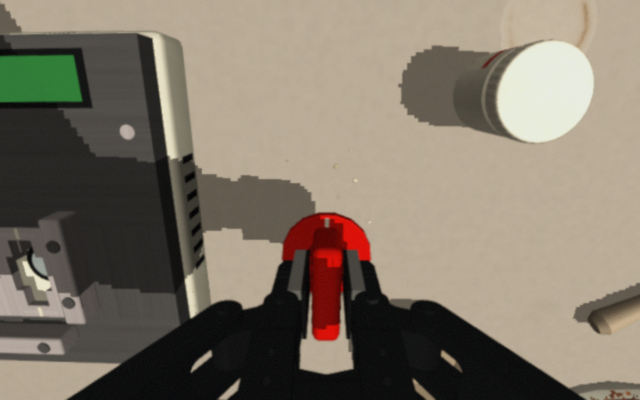

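The cap hangs level in the gripper at (326,245). The port is open at (33,280), and the jar (540,90) and reader edge (190,200) are clear. Lowering now.

{"name": "apply_moves", "arguments": {
  "steps": [
    [[0,0,0,0,0,10,0],[0,0,0,0,0,20,0],[0,0,0,0,0,28,0],[0,0,0,0,0,33,0],[0,0,0,0,0,36,0],[0,0,0,0,0,38,0],[0,0,0,0,0,38.5,0],[0,0,0,0,0,38.5,0]]
  ]
}}

```text
t: 9.6
ee_pos: [0.5393, 0.175, 0.028]
tool_rot: [-0.002, 1.0, 0.0, 0.0]
force: [-0.4, -0.5, 0.3]
finger_gap: 0.0151
gripper_force: 58.7
```

{"name": "apply_moves", "arguments": {
  "steps": [
    [[0,0,0,0,0,1,0],[0,0,0,0,0,2,0],[0,0,0,0,0,2,0],[0,0,0,0,0,2,0.1],[0,0,0,0,0,2,0.3],[0,0,0,0,0,2,0.45],[0,0,0,0,0,2,0.45],[0,0,0,0,0,2,0.45]]
  ]
}}

```text
t: 10.6
ee_pos: [0.5391, 0.175, 0.0259]
tool_rot: [-0.002, 1.0, 0.0, 0.0]
force: [-0.1, 0.1, -0.5]
finger_gap: 0.0383
gripper_force: 0.0
```

```bash
python3 - <<'E'
from h import *
to([0.457,-0.315,0.26],-1.1)
E
```

```text
t 10.6 at [0.5391 0.175  0.0259] closing yaw 1.574 turn [ 0.    -0.     2.674] shift [  83.7 -489.7 -234.2]
```

{"name": "apply_moves", "arguments": {
  "steps": [
    [[0,0,0,0,0,-20,0.45],[0,0,0,0,0,-50,0.45],[0,0,0,0,0,-100,0.45],[0,0,0.16,10,-20,-150,0.6],[0,0,0.34,20,-60,-190,0.6],[0,0,0.52,30,-110,-220,0.6],[0,0,0.7,40,-160,-234,0.6],[0,0,0.88,50,-210,-234,0.6]]
  ]
}}

```text
t: 11.6
ee_pos: [0.4907, -0.0369, 0.2638]
tool_rot: [0.427, 0.904, 0.001, 0.003]
force: [-0.2, -0.1, -0.6]
finger_gap: 0.0514
gripper_force: 0.0
```

```bash
python3 - <<'E'
from h import *
to([0.457,-0.315,0.26],-1.1)
E
```

```text
t 11.6 at [ 0.4907 -0.0369  0.2638] closing yaw 0.6886 turn [0.008 0.    1.789] shift [-193.3 -202.7    4.1]
```

{"name": "apply_moves", "arguments": {
  "steps": [
    [[0,0,0.18,-25,-25,0,0.6],[0,0,0.36,-55,-60,0,0.6],[0,0,0.54,-90,-95,0,0.6],[0,0,0.72,-125,-130,0,0.6],[0,0,0.9,-160,-165,0,0.6],[0,0,1.08,-180,-190,0,0.6],[0,0,1.26,-193,-203,0,0.6],[0,0,1.44,-193,-203,0,0.6]]
  ]
}}

```text
t: 12.6
ee_pos: [0.4568, -0.3151, 0.2614]
tool_rot: [0.918, 0.397, 0.0, 0.001]
force: [-0.3, 0.1, 0.2]
finger_gap: 0.0511
gripper_force: 0.0
```

{"name": "apply_moves", "arguments": {
  "steps": [
    [[0,0,0.18,0,0,5,0.6],[0,0,0.34,0,0,10,0.6],[0,0,0.35,0,0,20,0.6],[0,0,0.35,0,0,30,0.6],[0,0,0.35,0,0,30,0.6],[0,0,0.35,0,0,30,0.6],[0,0,0.35,0,0,30,0.6],[0,0,0.35,0,0,30,0.6]]
  ]
}}

```text
t: 13.6
ee_pos: [0.4574, -0.3136, 0.2302]
tool_rot: [0.972, 0.235, 0.0, 0.0]
force: [0.1, -0.1, 0.4]
finger_gap: 0.0515
gripper_force: 0.0
```

```bash
python3 - <<'E'
from h import *
to([0.457,-0.315,0.23],-1.1)
p=bot.snapshot("wrist");np.save("w5.npy",p,allow_pickle=True)
for q,z in [("pellet_holder",.02),("grip",.048)]:
  for r in bot.outline_of(p,q)[:3]:
    ys,xs=np.nonzero(r["mask"]);print(q,round(r["confidence"],2),r["box"],onz(p,[[xs.mean(),ys.mean()]],z)[0].round(4))
b=[int(v) for v in proj(p,[[.457,-.315,.03]])[0]];x0=max(0,min(520,b[0]-60));y0=max(0,min(280,b[1]-60));print(x0,y0)
cv2.imwrite("pics/w5c.png",cv2.resize(p["pixels"][y0:y0+120,x0:x0+120],(600,600),interpolation=cv2.INTER_CUBIC))
E
```

```text
t 13.6 at [ 0.4574 -0.3136  0.2302] closing yaw -1.0958 turn [ 0.001 -0.     0.004] shift [-1.   1.1  0.2]
pellet_holder 0.92 [153.9, 149.3, 74.3, 69.6] [ 0.3795 -0.19    0.02  ]
pellet_holder 0.76 [306.0, 139.7, 47.4, 63.5] [ 0.4603 -0.3171  0.02  ]
pellet_holder 0.72 [227.5, 39.8, 68.5, 60.2] [ 0.5213 -0.2108  0.02  ]
grip 0.9 [225.7, 43.5, 70.3, 51.4] [ 0.5221 -0.2163  0.048 ]
grip 0.84 [304.4, 141.5, 48.5, 56.0] [ 0.466  -0.3139  0.048 ]
grip 0.67 [160.3, 144.9, 69.5, 75.0] [ 0.3911 -0.1974  0.048 ]
266 114
```

View pics/w5c.png

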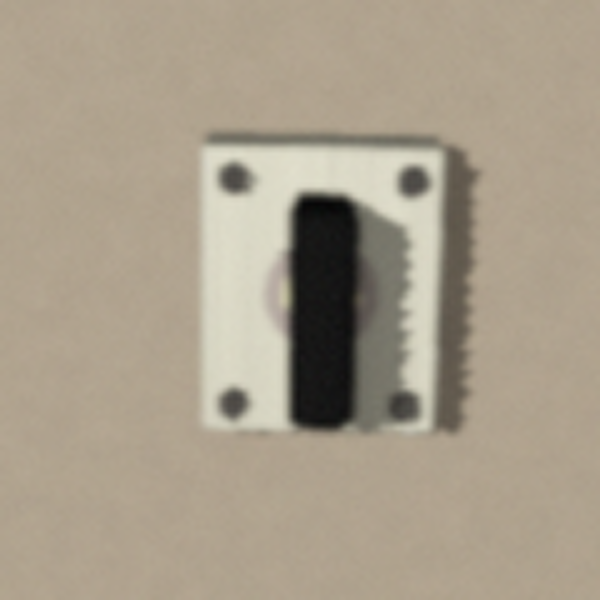

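The holder fills crop (203–445, 146–430), with its black bar upright at x 291–357. It is almost aligned with the tool.

```bash
python3 - <<'E'
from h import *
p=np.load("w5.npy",allow_pickle=True).item()
f=lambda l,z: onz(p,np.array(l)/5+[265.6,113.6],z)[:,:2]
for n,l,z in [("plate",[[203,146],[445,146],[436,430],[203,430]],.02),("holes",[[234,178],[414,182],[405,406],[233,403]],.02),("bar",[[293,195],[357,195],[351,427],[291,427]],.048)]:
  w=f(l,z);d=w[0]+w[1]-w[2]-w[3];print(n,w.mean(0).round(4),np.arctan2(d[1],d[0]).round(4),np.hypot(*d)/2)
to([0.46,-0.3155,0.15],-1.1)
E
```

```text
plate [ 0.4589 -0.3185] 0.4642 0.06303075074959974
holes [ 0.4584 -0.3187] 0.4578 0.04988948632293305
bar [ 0.4607 -0.3175] 0.4631 0.04778675723444152
t 13.75 at [ 0.4572 -0.3135  0.23  ] closing yaw -1.0959 turn [ 0.    -0.     0.004] shift [ 1.5  3.  80. ]
```

```bash
python3 - <<'E'
from h import *
to([0.4592,-0.3183,0.0245],-1.109)
E
```

```text
t 13.75 at [ 0.4572 -0.3135  0.23  ] closing yaw -1.0959 turn [ 0.    -0.     0.013] shift [ -0.5   5.1 205.5]
```

{"name": "apply_moves", "arguments": {
  "steps": [
    [[0,0,0.013,0,5,40,0.4],[0,0,0.013,0,5,80,0.4],[0,0,0.013,0,5,120,0.4],[0,0,0.013,0,5,150,0.4],[0,0,0.013,0,5,175,0.4],[0,0,0.013,0,5,190,0.4],[0,0,0.013,0,5,200,0.4],[0,0,0.013,0,5,204,0.4]]
  ]
}}

```text
t: 14.75
ee_pos: [0.4597, -0.3181, 0.0258]
tool_rot: [0.973, 0.229, 0.0, 0.0]
force: [-0.6, -0.7, 0.2]
finger_gap: 0.0342
gripper_force: 0.0
```

{"name": "apply_moves", "arguments": {
  "steps": [
    [[0,0,0,0,0,1,0.4],[0,0,0,0,0,1,0.3],[0,0,0,0,0,1,0.2],[0,0,0,0,0,1,0.1],[0,0,0,0,0,1,0],[0,0,0,0,0,1,0],[0,0,0,0,0,1,0],[0,0,0,0,0,1,0]]
  ]
}}

```text
t: 15.75
ee_pos: [0.46, -0.3183, 0.0256]
tool_rot: [0.973, 0.229, 0.0, 0.001]
force: [-1.3, 0.1, 5.0]
finger_gap: 0.0127
gripper_force: 60.8
```

```bash
python3 - <<'E'
from h import *
to([0.4592,-0.3183,0.0245],-1.109); print(bot.get_obs()["gripper_force"])
E
```

```text
t 15.75 at [ 0.46   -0.3183  0.0256] closing yaw -1.109 turn [ 0.001 -0.001 -0.   ] shift [-0.7 -0.4  1.1]
60.750213861465454
```

{"name": "apply_moves", "arguments": {
  "steps": [
    [[0,0,0,0,0,-10,0],[0,0,0,0,0,-35,0],[0,0,0,0,0,-70,0],[0,0,0,10,-12,-100,0],[0,0,0.08,30,-35,-115,0],[0,0,0.16,60,-70,-120,0],[0,0,0.24,90,-104,-120,0],[0,0,0.32,120,-139,-120,0]]
  ]
}}

```text
t: 16.75
ee_pos: [0.5043, -0.1383, 0.1443]
tool_rot: [0.998, 0.069, -0.001, -0.0]
force: [1.1, -0.1, -1.4]
finger_gap: 0.0126
gripper_force: 59.7
```

```bash
python3 - <<'E'
from h import *
to([0.541,-0.003,0.13],-1.58)
E
```

```text
t 16.75 at [ 0.5043 -0.1383  0.1443] closing yaw -1.4321 turn [-0.001  0.001  0.148] shift [  55.  -129.    14.4]
```

{"name": "apply_moves", "arguments": {
  "steps": [
    [[0,0,0.08,15,-35,4,0],[0,0,0.148,30,-70,8,0],[0,0,0.148,45,-100,12,0],[0,0,0.148,53,-120,14,0],[0,0,0.148,55,-128,14,0],[0,0,0.148,55,-129,14,0],[0,0,0.148,55,-129,14,0],[0,0,0.148,55,-129,14,0]]
  ]
}}

```text
t: 17.75
ee_pos: [0.5411, -0.0053, 0.1309]
tool_rot: [1.0, -0.004, 0.0, 0.0]
force: [0.8, -0.7, -1.6]
finger_gap: 0.013
gripper_force: 59.7
```

```bash
python3 - <<'E'
from h import *
to([0.541,-0.003,0.077],-1.58);print(bot.get_obs()["force"].round(2))
p=bot.snapshot("wrist");cv2.imwrite("pics/w6.png",p["pixels"]);np.save("w6.npy",p,allow_pickle=True)
t=bot.snapshot("top")
for q in ["dust_cap","jar"]:
  for r in bot.outline_of(t,q)[:2]:
    ys,xs=np.nonzero(r["mask"]);print(q,r["confidence"],onz(t,[[xs.mean(),ys.mean()]],.02)[0].round(3))
E
```

```text
t 17.75 at [ 0.5411 -0.0053  0.1309] closing yaw -1.5781 turn [ 0.    -0.     0.002] shift [-0.1 -2.3 53.9]
[ 0.78 -0.69 -1.57]
dust_cap 0.58 [0.539 0.175 0.02 ]
dust_cap 0.51 [0.35  0.113 0.02 ]
jar 0.77 [0.457 0.274 0.02 ]
```

View pics/w6.png

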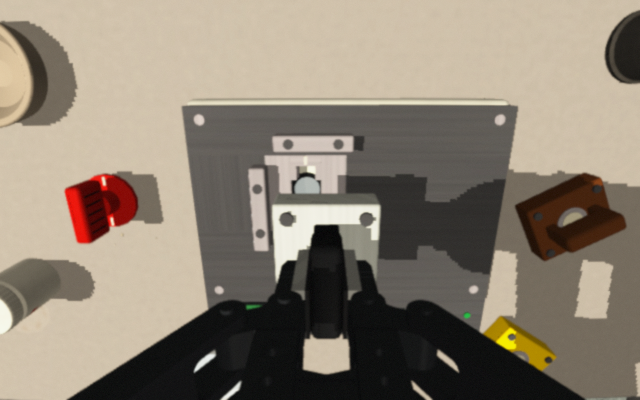

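The cap stands clear on the bench at (105,208). The holder is held level and square, in front of the back stop (273–354, 143) and to the right of the side stop (258,208). Lowering to just above the deck.

{"name": "apply_moves", "arguments": {
  "steps": [
    [[0,0,0,0,0,15,0],[0,0,0,0,0,28,0],[0,0,0,0,0,38,0],[0,0,0,0,0,46,0],[0,0,0,0,0,51,0],[0,0,0,0,0,54,0],[0,0,0,0,0,55.5,0],[0,0,0,0,0,56,0]]
  ]
}}

```text
t: 18.95
ee_pos: [0.5414, -0.0045, 0.075]
tool_rot: [1.0, -0.003, 0.0, 0.0]
force: [0.3, -0.5, -2.4]
finger_gap: 0.0131
gripper_force: 59.7
```

```bash
python3 - <<'E'
from h import *
to([0.541,-0.003,0.074],-1.58);print(bot.get_obs()["force"].round(2))
E
```

```text
t 18.95 at [ 0.5414 -0.0045  0.075 ] closing yaw -1.577 turn [ 0.    -0.001  0.003] shift [-0.4 -1.5  1. ]
[ 0.31 -0.48 -2.38]
```

Not touching yet (-2.4 N is the holder's weight). Down in small steps.

{"name": "apply_moves", "arguments": {
  "steps": [
    [[0,0,0,0,0,0.3,0],[0,0,0,0,0,0.6,0],[0,0,0,0,0,0.9,0],[0,0,0,0,0,1.2,0],[0,0,0,0,0,1.2,0],[0,0,0,0,0,1.2,0],[0,0,0,0,0,1.2,0],[0,0,0,0,0,1.2,0]]
  ]
}}

```text
t: 19.95
ee_pos: [0.5412, -0.0045, 0.0736]
tool_rot: [1.0, -0.003, 0.0, 0.0]
force: [-0.1, 0.4, -2.3]
finger_gap: 0.0128
gripper_force: 59.7
```

{"name": "apply_moves", "arguments": {
  "steps": [
    [[0,0,0,0,0,0.2,0],[0,0,0,0,0,0.4,0],[0,0,0,0,0,0.6,0],[0,0,0,0,0,0.8,0],[0,0,0,0,0,0.8,0],[0,0,0,0,0,0.8,0],[0,0,0,0,0,0.8,0],[0,0,0,0,0,0.8,0]]
  ]
}}

```text
t: 20.95
ee_pos: [0.5412, -0.0044, 0.0735]
tool_rot: [1.0, -0.003, -0.0, -0.0]
force: [-3.2, 0.7, 5.0]
finger_gap: 0.0128
gripper_force: 60.7
```

{"name": "apply_moves", "arguments": {
  "steps": [
    [[0,0,0,0,0,-0.4,0],[0,0,0,2,0,-0.4,0],[0,0,0,4,0,-0.4,0],[0,0,0,6,0,-0.4,0],[0,0,0,7.5,0,-0.4,0],[0,0,0,8.5,0,-0.4,0],[0,0,0,9,0,-0.4,0],[0,0,0,9,0,-0.4,0]]
  ]
}}

```text
t: 21.95
ee_pos: [0.5496, -0.0046, 0.0735]
tool_rot: [1.0, -0.003, -0.001, 0.0]
force: [-4.6, -0.5, 6.2]
finger_gap: 0.0129
gripper_force: 60.8
```

{"name": "apply_moves", "arguments": {
  "steps": [
    [[0,0,0,0,0,-0.4,0],[0,0,0,0.5,0,-0.4,0],[0,0,0,1,0,-0.4,0],[0,0,0,1.5,0,-0.4,0],[0,0,0,2,0,-0.4,0],[0,0,0,2.5,0,-0.4,0],[0,0,0,3,0,-0.4,0],[0,0,0,3,0,-0.4,0]]
  ]
}}

```text
t: 22.95
ee_pos: [0.5533, -0.0046, 0.0735]
tool_rot: [1.0, -0.003, 0.0, 0.0]
force: [-1.3, 0.1, 1.2]
finger_gap: 0.0129
gripper_force: 60.1
```

{"name": "apply_moves", "arguments": {
  "steps": [
    [[0,0,0,0.3,0,0,0],[0,0,0,0.6,0,0,0],[0,0,0,0.9,0,0,0],[0,0,0,1.2,0,0,0],[0,0,0,1.5,0,0,0],[0,0,0,1.7,0,0,0],[0,0,0,1.7,0,0,0],[0,0,0,1.7,0,0,0]]
  ]
}}

```text
t: 23.95
ee_pos: [0.5548, -0.0046, 0.0735]
tool_rot: [1.0, -0.003, -0.0, -0.0]
force: [-1.9, 0.0, -0.3]
finger_gap: 0.0126
gripper_force: 60.0
```

{"name": "apply_moves", "arguments": {
  "steps": [
    [[0,0,0,0.3,0,0,0],[0,0,0,0.6,0,0,0],[0,0,0,0.9,0,0,0],[0,0,0,1.2,0,0,0],[0,0,0,1.2,0,0,0],[0,0,0,1.2,0,0,0],[0,0,0,1.2,0,0,0],[0,0,0,1.2,0,0,0]]
  ]
}}

```text
t: 24.95
ee_pos: [0.5548, -0.0046, 0.0736]
tool_rot: [1.0, -0.003, -0.002, 0.0]
force: [-6.4, -0.1, 3.3]
finger_gap: 0.0125
gripper_force: 60.6
```

{"name": "apply_moves", "arguments": {
  "steps": [
    [[0,0,0,0.4,0,-0.1,0],[0,0,0,0.8,-1,-0.2,0],[0,0,0,0.8,-3,-0.2,0],[0,0,0,0.8,-5,-0.2,0],[0,0,0,0.8,-7,-0.2,0],[0,0,0,0.8,-9,-0.2,0],[0,0,0,0.8,-10.5,-0.2,0],[0,0,0,0.8,-11.5,-0.2,0]]
  ]
}}

```text
t: 25.95
ee_pos: [0.555, 0.0041, 0.0737]
tool_rot: [1.0, -0.003, -0.003, 0.003]
force: [-7.5, -7.8, 5.0]
finger_gap: 0.0127
gripper_force: 60.7
```

```bash
python3 - <<'E'
from h import *
to([0.554,0.0096,0.0735],-1.58);o=bot.get_obs();print(o["force"].round(2),o["moment"].round(2))
E
```

```text
t 25.95 at [0.555  0.0041 0.0737] closing yaw -1.5759 turn [0.005 0.005 0.004] shift [-1.  -5.5  0.2]
[-7.53 -7.81  5.03] [-1.46  1.32 -0.11]
```

{"name": "apply_moves", "arguments": {
  "steps": [
    [[0,0,0,0,-0.5,-0.2,0],[0,0,0,0.3,-1,-0.3,0],[0,0,0,0.5,-1.5,-0.3,0],[0,0,0,0.5,-2,-0.3,0],[0,0,0,0.5,-2.5,-0.3,0],[0,0,0,0.5,-3,-0.3,0],[0,0,0,0.5,-3,-0.3,0],[0,0,0,0.5,-3,-0.3,0]]
  ]
}}

```text
t: 26.95
ee_pos: [0.555, 0.0071, 0.0738]
tool_rot: [1.0, -0.003, -0.003, 0.003]
force: [-8.0, -8.0, 5.3]
finger_gap: 0.0129
gripper_force: 60.7
```

{"name": "apply_moves", "arguments": {
  "steps": [
    [[0,0,0,0,-0.4,-0.2,0],[0,0,0,0.2,-0.8,-0.3,0],[0,0,0,0.3,-1.2,-0.3,0],[0,0,0,0.3,-1.6,-0.3,0],[0,0,0,0.3,-2,-0.3,0],[0,0,0,0.3,-2.4,-0.3,0],[0,0,0,0.3,-2.4,-0.3,0],[0,0,0,0.3,-2.4,-0.3,0]]
  ]
}}

```text
t: 27.95
ee_pos: [0.555, 0.0091, 0.0738]
tool_rot: [1.0, -0.002, -0.003, 0.003]
force: [-8.4, -8.6, 4.5]
finger_gap: 0.0126
gripper_force: 60.6
```

{"name": "apply_moves", "arguments": {
  "steps": [
    [[0,0,0,0,-0.4,-0.1,0],[0,0,0,0.2,-0.8,-0.1,0],[0,0,0,0.2,-1.2,-0.1,0],[0,0,0,0.2,-1.6,-0.1,0],[0,0,0,0.2,-1.8,-0.1,0],[0,0,0,0.2,-1.8,-0.1,0],[0,0,0,0.2,-1.8,-0.1,0],[0,0,0,0.2,-1.8,-0.1,0]]
  ]
}}

```text
t: 28.95
ee_pos: [0.5551, 0.0092, 0.0739]
tool_rot: [1.0, -0.002, -0.004, 0.005]
force: [-9.8, -12.9, 5.0]
finger_gap: 0.0125
gripper_force: 60.7
```

{"name": "apply_moves", "arguments": {
  "steps": [
    [[0,0,0,0.1,-0.4,0,0],[0,0,0,0.3,-0.8,0,0],[0,0,0,0.4,-1.2,0,0],[0,0,0,0.4,-1.4,0,0],[0,0,0,0.4,-1.4,0,0],[0,0,0,0.4,-1.4,0,0],[0,0,0,0.4,-1.4,0,0],[0,0,0,0.4,-1.4,0,0]]
  ]
}}

```text
t: 29.95
ee_pos: [0.5551, 0.0093, 0.0739]
tool_rot: [1.0, -0.002, -0.004, 0.006]
force: [-10.8, -16.7, 6.1]
finger_gap: 0.0129
gripper_force: 60.8
```

```bash
python3 - <<'E'
from h import *
o=bot.get_obs();print(o["force"].round(2),o["moment"].round(2));to([0.554,0.0096,0.0735],-1.58)
p=bot.snapshot("wrist");np.save("w7.npy",p,allow_pickle=True)
cv2.imwrite("pics/w7.png",cv2.resize(p["pixels"][100:340,200:440],(600,600),interpolation=cv2.INTER_CUBIC))
E
```

```text
[-10.82 -16.7    6.12] [-2.96  1.7  -0.15]
t 29.95 at [0.5551 0.0093 0.0739] closing yaw -1.5745 turn [0.012 0.008 0.005] shift [-1.1 -0.3  0.4]
```

View pics/w7.png

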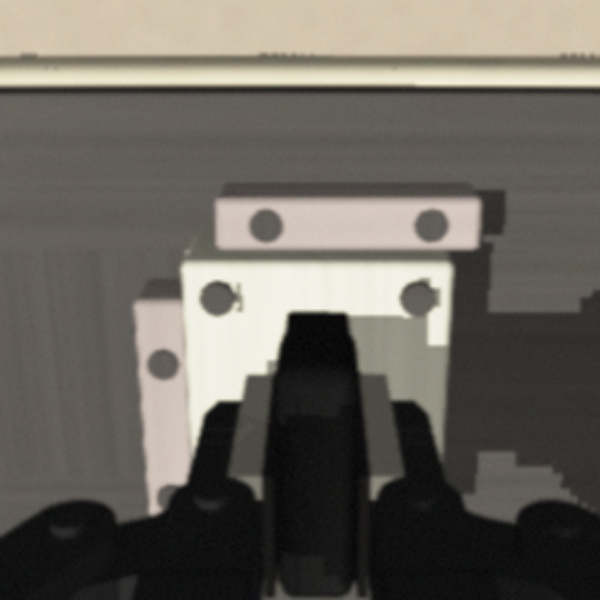

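The holder's back edge (crop y≈250) sits on the back stop and its left edge (x≈187) on the side stop. Forces are steady at about 11 N and 17 N.

```bash
python3 - <<'E'
from h import *
print(bot.get_obs()["force"].round(2)); print(bot.finish_job())
E
```

```text
[ -9.93 -16.76   5.62]
the job is handed in; nothing more can be done
None
```

I handed the job in at about 30 s: the dust cap is standing on the bench clear of the reader, and the pellet holder is gripped over the port. The wrist force reads about 10 N towards the back stop and 17 N towards the side stop. `finish_job()` returned no verdict.

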